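Read a cooling block's tube caps at the code reader

ROBOT

A 6-joint arm with a two-finger parallel gripper is mounted at the origin on a cart in front of the work surface, level with it; the furniture and walls round the work are solid. World frame = base frame: x ahead of the robot, y to its left, z up, the work surface at z = 0. Lengths are in m, angles in rad, forces in N, time in s.
With the tool pointing down it reaches from about 0.35 to 0.975 m from the base axis. Payload 4.9 kg.
Tool frame: the origin (TCP) lies on the centre line of the jaws, within the pads' length; the fingertips stand 14 mm ahead of it and the grasp point (between the pads) lies 5 mm behind it (manip.nose_length is the distance from the TCP to the fingertips, in m); z points along the fingers, y is the line along which they close (so a half turn about z gives the same grasp; the last joint's range is limited). The gripper opens to 85 mm and grips with 20 to 120 N. Pads are 22 mm wide; open, the fingers measure 114 mm over their backs; the gripper's body (76 mm by 85 mm) begins 54 mm behind the grasp point. The pads swing forward as they close: fully open they stand 13 mm farther back than shut.
Start: joints at [-1.319, 0.053, 1.613, -0, 1.476, -0.119], TCP at [0.226, -0.583, 0.245] pointing down, gripper open.
Joint ranges: [-3.01, 3.01], [-1.01, 2.22], [0.06, 2.58], [-1.02, 4.17], [0.09, 2.62], [-3.14, 3.14]. Speed limits (rad/s): [2.57, 2.57, 3.14, 3.14, 3.14, 3.14].

INTERFACE

Orientations are given as a unit quaternion [w, x, y, z].
In Python, from plant import manip, imaging gives the robot as it stands.
- The arm moves only by the tool play_rows, never from a script. Its argument "commands" is a list of rows, each a list of 6 numbers: the shift along the tool's x, y, z in mm, then the turn, a rotation vector about the tool's x, y, z in degrees. A call has 1 to 5 rows; each row shifts and turns the commanded pose from where the row before left it, along the tool's axes as they then stand; what a row does not reach is not made up. A row lasts 1/12 s, in which the tool goes at most 41.7 mm and 7.16 degrees, less where a joint would pass 70% of its speed; a pose out of reach is approached as far as the arm can. A call is refused whole if a number of a shift passes 41.7 or a number of a turn 7.16, either way. A call with a gripper value outside its range is refused whole. "hand" is the finger opening in mm, from 0 to 85.4, set as the call begins (left out, the last holds). The fingers move at their own pace and stop on an object; the grip force is fixed at half the most. Time passes only in rows, so rows that do not move let the fingers close. It gives the time, the measured TCP pose, the force, the opening and the grip force at its end, in the units of the state.
- manip.state(): the state, without advancing time (a new reading comes with each control period).
- imaging.grab_frame(name): name is "scene" or "top" or "wrist"; returns a dict with "image" (384x512x3 uint8, red, green, blue), "fx", "fy", "cx", "cy" (pixels), "R" (3x3) and "t" (3): a world point X has camera coordinates R X + t; the wrist camera has in their place "mount" (4x4, takes a point from camera to tool coordinates, whose origin is the TCP and whose axes are the flange's). Camera axes: x right, y down, z forward; pixel columns grow to the right and rows downward; lengths in m; the calibration is good to about 2 mm. A picture is of the moment at which its call begins: read the wrist's pose just before it. There is no depth.
- manip.job_done(): hands the job in; it is judged then, once.
The state is a dict: "time": time; "joint_pos": joint angles; "joint_vel": joint speeds; "joint_efforts": joint torques, N m; "tool_pos": TCP position; "tool_rot": TCP orientation; "contact_force": force on the tool from outside, world axes, zero at the start; "ft_torque": the same for the moment, N m; "gripper_width": opening from 0.0 (shut) to 1.0 (fully open); "grasp_force": force on a finger pad.
Only numpy, scipy, OpenCV 4.12 (cv2) and the standard library are available. Lean on these libraries where they do the work, as an engineer would, in place of code of your own. Each camera call takes 0.05 s, during which the arm holds its last target. There are 200 camera calls.

TASK

Tilt the head of the code reader down to its 40 degree reading angle, the red mark on its scale. Then take the aluminium block of micro tubes by its two long sides, set it flat on the reader's stage and push it home, gently, into the corner of the two low fences (a long side flush against the side fence, a short side against the end fence), so that it presses in both spring pins and touches both fences. Finish while still holding it pressed there, because the reader only reads while both pins are in and they push the block out when it is let go; leave the other things on the bench where they are.

Things in the scene. Friction and masses are not known exactly. Their poses are not given: they have to be found in the camera images.
- reader_stand: the code reader, fixed: light grey base plate 300 (x) x 150 (y) mm, its flat top (the stage, slick) 10 mm above the bench. Origin: on the bench under the plate's middle; x points from the stage to the column at the rear, y to the left seen from the front. In this frame the column (25 mm thick, on a grey foot 62x80x34 mm) stands at x = +115 mm, y = 0. Front (-x) and left (+y) of the stage are open
- seat (a point): the point of the stage under the block's centre when the block is fully home in the corner: in the stand's frame x = -75, y = 0, z = +10 mm
- head (a joint): tilt of the reader's head in rad: 0 = level, grows as its nose goes down, 0.698 = 40 degrees = pointer on the red mark (black ticks every 10 degrees). Range -0.35 to 1.1. A stiff friction hinge that stays where it is left; about 5 N at the nose moves it
- head_axis (a point): middle of the head's tilt axis, 200 mm above the bench, at x = +85 mm in the stand's frame; the axis runs along the stand's y
- head_nose (a point): a point on the head's centre line, 90 mm from the tilt axis. The head is a white bar 46 mm wide (along the stand's y), 30 mm thick, from 10 mm behind the axis to 110 mm in front of it (towards the stand's -x at tilt 0). Near the nose it can be held across its width from above or pressed down; the yoke (76 mm wide) covers its rear 30 mm
- block: aluminium cooling block with 24 holes and blue and white capped micro tubes, 95 (x) x 62 (y) x 50 mm (caps 4 mm more), about 0.5 kg, starts on the bench at the front. Origin: middle of its underside; x along its long side. Held across its 62 mm width in its upper 25 mm the fingers stay clear above the fences. Either end may point to the rear
- side_pin (a joint): brass spring pin in the side fence at the stand's x = -75 mm, 7 mm above the stage: travel in m, 0 = stands out 3 mm from the fence, 0.003 = pushed flush; about 1.2 N to start, 3 N when flush
- end_pin (a joint): brass spring pin in the end fence, at the stand's y = 0, 7 mm above the stage: the same travel and spring
- side_fence: blue metal bar 100x10 mm, 14 mm tall above the stage, origin under its middle on the stage. It lies along the stand's x, from x = -130 to -30 mm; its inner face is at y = -31 mm
- end_fence: blue metal bar 86x10 mm, 14 mm tall above the stage, origin under its middle on the stage. It lies along the stand's y, from y = -31 to +55 mm; its inner face is at x = -27.5 mm
- jar_1: white screw-top specimen jar, 41 mm across, 58 tall, behind the work on the left; leave it alone; origin under its centre
- jar_2: white screw-top specimen jar like jar_1; leave it alone; origin under its centre
- jar_3: white screw-top specimen jar like jar_1; leave it alone; origin under its centre
- bottle: white reagent bottle, 40 mm across, 85 tall, behind the work; leave it alone; origin under its centre
- dropper: small white dropper bottle with a red cap, 28 mm across, 70 tall, behind the work; leave it alone; origin under its centre
- cap_strip: strip of eight red caps, 132x18x15 mm, in front of the analyser; leave it alone; origin under its centre

How it is judged:
By the outcome, as a careful person would: the job done as asked, in the order asked, and still so for the second after the job is handed in, while the arm keeps its last pose, push and grip.
It also fails if it takes over 67 s, if anything falls off the work surface, if the arm or the gripper's body presses on something with over 40 N, if the wrist force passes 120 N, or if a joint passes its speed limit or range.

## Working session

There is one attempt and no reset: what is moved stays moved. The work goes in short steps, Python scripts to look and compute and a tool call to move; the robot and the scene stay as the last step left them, time stands still between calls to the robot, and variables do not carry over. Pictures are saved under pics/ and viewed, at most 13 in all, crops included, and the job is handed in when it is done.

Besides the shell and the picture viewer there is one more tool, called after "Call:" by a JSON object that holds its "name" and its "arguments", one argument or row to a line. play_rows: Moves the arm, as the interface text tells. Its arguments: {"type":"object","properties":{"commands":{"type":"array","items":{"type":"array","items":{"type":"number"}}},"hand":{"type":"number"}},"required":["commands"]}

```bash
mkdir -p pics
python3 - <<'E'
from plant import manip, imaging
import cv2,pickle
s=manip.state();print({k:s[k] for k in("time","tool_pos","tool_rot","contact_force","gripper_width")},manip.nose_length)
for n in("scene","top"):
    f=imaging.grab_frame(n);pickle.dump(f,open(f"{n}.pkl","wb"))
    print(n,f["fx"],f["fy"],f["cx"],f["cy"],f["R"],f["t"])
    cv2.imwrite(f"pics/{n}.png",cv2.resize(f["image"][:,:,::-1],(800,600),interpolation=cv2.INTER_CUBIC))
E
```

```text
{'time': 0.0, 'tool_pos': array([ 0.22631568, -0.58195049,  0.24407903]), 'tool_rot': array([-1.00761504e-03,  9.82861836e-01,  1.84340972e-01, -5.25301872e-05]), 'contact_force': array([-0.13208096,  0.73944891, -0.18122013]), 'gripper_width': 1.0039783141358234} 0.014
scene 473.20801065637596 473.20801065637596 260.821859506206 189.8152696844123 [[-0.90863035 -0.41742504 -0.01213355]
 [-0.29894848  0.67047444 -0.67903891]
 [ 0.29158308 -0.61336805 -0.734002  ]] [0.41702162 0.3940192  1.08510804]
top 364.3932769764047 364.3932769764047 251.16055434418334 187.30497148330596 [[ 0.00435041 -0.99972017  0.02325187]
 [-0.99359616 -0.00694674 -0.11277598]
 [ 0.11290594 -0.02261234 -0.99334834]] [-0.22145074  0.56148574  1.19379779]
```

View pics/scene.png

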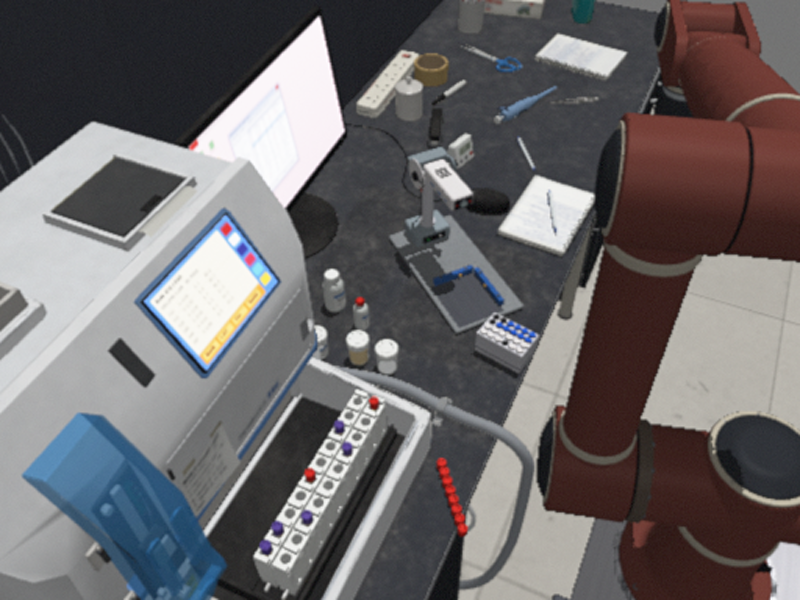

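View pics/top.png

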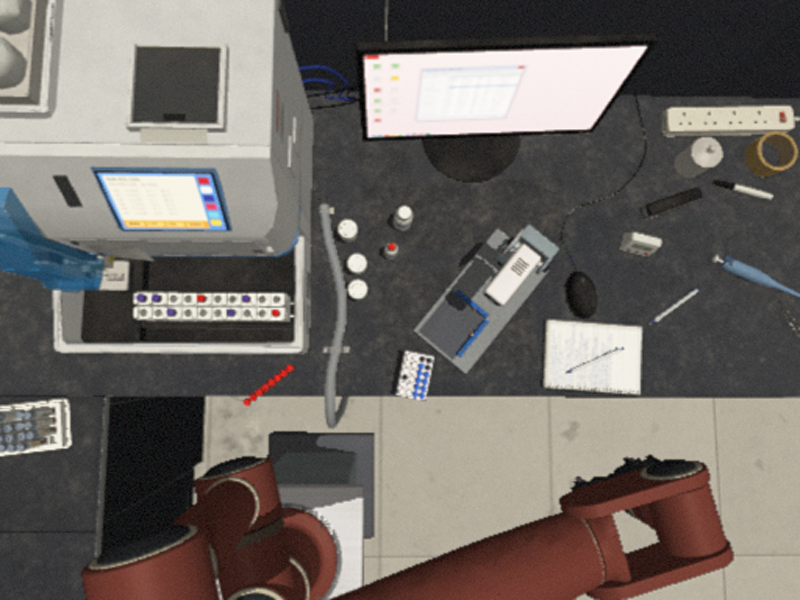

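The scene and top views show the stand with its front left corner near (415,330) and right corner near (466,372) in the 800x600 top view. The block is near (415,375). I'll enlarge both.

Run:
```python
import cv2,pickle
f=pickle.load(open("top.pkl","rb"))["image"][:,:,::-1]
cv2.imwrite("pics/topc.png",cv2.resize(f[140:260,245:365],None,fx=5,fy=5,interpolation=cv2.INTER_CUBIC))
f=pickle.load(open("scene.pkl","rb"))["image"][:,:,::-1]
cv2.imwrite("pics/scenec.png",cv2.resize(f[90:240,240:350],None,fx=4,fy=4,interpolation=cv2.INTER_CUBIC))
```

```text
(no output)
```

View pics/topc.png

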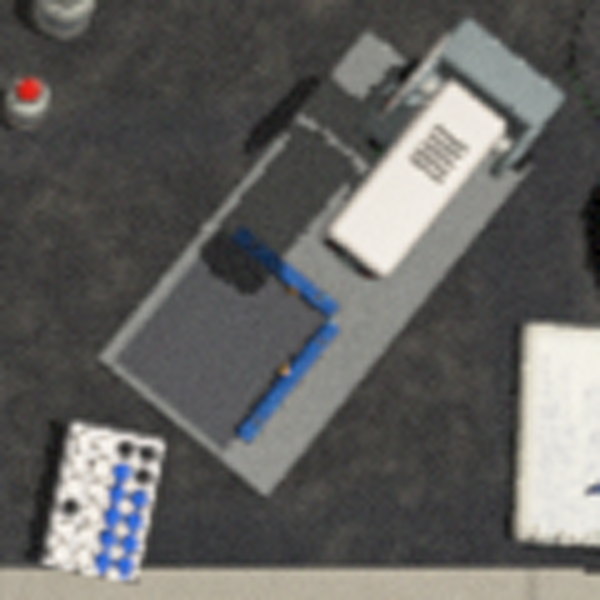

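View pics/scenec.png

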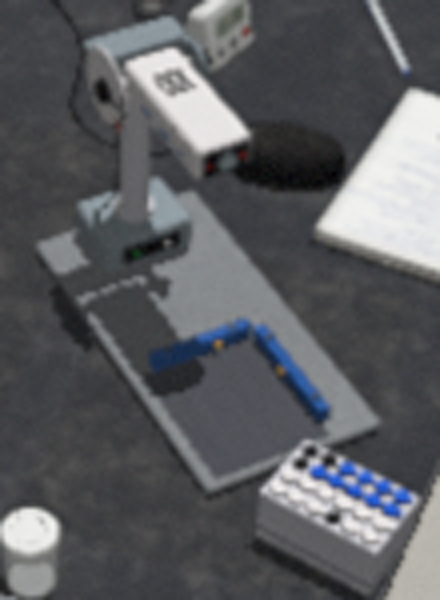

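The crops give the plate's front left corner at (100,357) and front right at (268,495) in the top crop. Both brass pins, the fences, the head's nose corners and the block's top corners can also be read. I'll fit the poses to these points.

```bash
cat > h.py <<'E'
import numpy as np,pickle
from scipy.optimize import least_squares
def proj(f,P):
    c=np.asarray(P)@np.asarray(f["R"]).T+f["t"]
    return np.c_[c[:,0]/c[:,2]*f["fx"]+f["cx"],c[:,1]/c[:,2]*f["fy"]+f["cy"]]
def world(p,L):
    c,s=np.cos(p[2]),np.sin(p[2]);L=np.asarray(L,float)/1000
    return np.c_[c*L[:,0]-s*L[:,1]+p[0],s*L[:,0]+c*L[:,1]+p[1],L[:,2]]
E
python3 - <<'E'
from h import *
F={n:pickle.load(open(n+".pkl","rb")) for n in("top","scene")}
def px(n,uv):
    uv=np.asarray(uv,float); k,o=((5,(245,140)) if n=="top" else (4,(240,90)))
    return (uv+.5)/k-.5+o
S={"top":[((-150,75,10),(100,357)),((-150,-75,10),(268,495)),((150,75,10),(370,32)),((-130,-31,24),(238,432)),((-130,-41,24),(249,441)),((-75,-31,17),(286,369)),((-27.5,0,17),(293,291)),((-17.5,55,24),(243,229))],
"scene":[((-150,75,10),(212,492)),((-150,-75,10),(380,425)),((150,75,10),(38,245)),((-75,-31,17),(280,371)),((-27.5,0,17),(220,344)),((-130,-41,24),(328,408))]}
def res(p,C,head=False):
    r=[]
    for n in C:
        r.append((proj(F[n],world(p,[c[0] for c in C[n]]))-px(n,[c[1] for c in C[n]])))
    return r
st=least_squares(lambda p:np.concatenate(res(p,S)).ravel(),[.65,-.3,-.7],loss="soft_l1").x
print("stand",st,np.degrees(st[2]));[print(r.round(1).tolist()) for r in res(st,S)]
def hp(t,L):
    return [(85-s*np.cos(t)-w*np.sin(t)*1.0, y, 200-s*np.sin(t)+w*np.cos(t)) for s,y,w in L]
H={"top":[((110,23,15),(330,230)),((110,-23,15),(381,273))],
"scene":[((110,23,15),(205,155)),((110,-23,15),(250,128)),((110,23,-15),(207,178)),((110,-23,-15),(252,150))]}
def hr(t): return [proj(F[n],world(st,hp(t[0],[c[0] for c in H[n]])))-px(n,[c[1] for c in H[n]]) for n in H]
# w axis: at tilt t, up-normal = (-sin t? ) nose down -> top normal leans to -x
h=least_squares(lambda t:np.concatenate(hr(t)).ravel(),[0.2]).x
print("head",h,np.degrees(h));[print(r.round(1).tolist()) for r in hr(h)]
B={"top":[((47.5,31,50),(72,420)),((47.5,-31,50),(165,436)),((-47.5,-31,50),(138,580)),((-47.5,31,50),(42,567))],
"scene":[((47.5,31,50),None)]}
# assoc in scene: far-left robot etc.
B["scene"]=[((47.5,-31,50),(303,440)),((-47.5,-31,50),(420,490)),((-47.5,31,50),(372,557)),((47.5,31,50),(260,492))]
b=least_squares(lambda p:np.concatenate(res(p,B)).ravel(),[.5,-.25,0]).x
print("block",b,np.degrees(b[2]));[print(r.round(1).tolist()) for r in res(b,B)]
print("seat",world(st,[(-75,0,10)]),"axis",world(st,[(85,0,200)]),"nose",world(st,hp(h[0],[(90,0,15)])), "nose40", world(st,hp(.698,[(90,0,15)])))
pickle.dump((st,b,h),open("fit.pkl","wb"))
E
```

```text
stand [ 0.55128877 -0.41644855 -0.69214827] -39.65717487920115
[[-0.6, 0.2], [-0.2, 1.0], [0.1, -0.6], [0.0, 0.7], [0.1, 0.8], [0.3, 0.8], [0.6, -0.1], [0.3, -0.4]]
[[-1.9, -0.1], [0.1, -0.2], [-1.2, -0.7], [0.2, 0.2], [-1.1, 0.2], [0.4, 0.2]]
head [-0.06267891] [-3.5912372]
[[-0.3, -0.0], [2.0, 1.7]]
[[-2.4, -2.3], [0.8, -0.3], [-3.0, 0.5], [0.0, 2.8]]
block [ 0.38703994 -0.26655065 -0.18375523] -10.52839930934373
[[0.2, 0.5], [0.1, 0.8], [0.3, 0.8], [0.8, -0.2]]
[[-0.6, -0.4], [-0.6, 1.5], [0.5, -0.8], [-1.2, 0.2]]
seat [[ 0.49354801 -0.36858411  0.01      ]] axis [[ 0.61672829 -0.47069492  0.2       ]] nose [[ 0.5482988  -0.41397     0.22060795]] nose40 [[ 0.5562222  -0.42053814  0.15365013]]
```

The stand fits at (0.551,-0.416), yaw -39.7°. The block is at (0.387,-0.267), yaw -10.5°. The head is near level. The residuals are about 1–3 mm. Next I'll write a helper that turns target poses into rows.

```bash
cat >> h.py <<'E'
from scipy.spatial.transform import Rotation as Rn
def rot(s): q=s["tool_rot"]; return Rn.from_quat([q[1],q[2],q[3],q[0]])
def down(yaw,tilt=0):  # tool x at world yaw (deg), z down; then tilt about tool y
    return Rn.from_euler("z",yaw,degrees=True)*Rn.from_euler("x",180,degrees=True)*Rn.from_euler("y",tilt,degrees=True)
def rows(p0,R0,p1,R1,n):
    dr=(R0.inv()*R1).as_rotvec(degrees=True)/n; d=(np.asarray(p1)-p0)/n*1000; R=R0; out=[]
    for i in range(n):
        out.append([*(R.inv().apply(d)).round(1).tolist(),*dr.round(2).tolist()]); R=R*Rn.from_rotvec(dr,degrees=True)
    return out
E
python3 - <<'E'
from h import *
from plant import manip,imaging
st,b,h=pickle.load(open("fit.pkl","rb"))
s=manip.state(); f=imaging.grab_frame("wrist"); print(np.round(f["mount"],4),f["fx"],f["cx"],f["cy"])
n=world(st,[(85-90,0,330)])[0]; print(n,rot(s).as_euler("ZYX",degrees=True))
for r in rows(s["tool_pos"],rot(s),n,down(np.degrees(st[2])),11):print(r)
E
```

```text
[[-4.000e-04 -9.461e-01 -3.239e-01  8.410e-02]
 [ 1.000e+00 -4.000e-04  0.000e+00 -1.200e-03]
 [-2.000e-04 -3.239e-01  9.461e-01 -1.271e-01]
 [ 0.000e+00  0.000e+00  0.000e+00  1.000e+00]] 292.251485222332 256.5294380819692 192.6610456210619
[ 0.54743938 -0.41325759  0.33      ] [ 2.12447687e+01 -1.21332417e-02 -1.79893137e+02]
[32.8, -3.7, -7.8, -0.01, 0.0, 5.54]
[32.3, -6.9, -7.8, -0.01, 0.0, 5.54]
[31.4, -10.0, -7.8, -0.01, 0.0, 5.54]
[30.3, -12.9, -7.8, -0.01, 0.0, 5.54]
[28.9, -15.8, -7.8, -0.01, 0.0, 5.54]
[27.3, -18.5, -7.8, -0.01, 0.0, 5.54]
[25.4, -21.1, -7.8, -0.01, 0.0, 5.54]
[23.2, -23.4, -7.8, -0.01, 0.0, 5.54]
[20.9, -25.5, -7.8, -0.01, 0.0, 5.54]
[18.3, -27.4, -7.8, -0.01, 0.0, 5.54]
[15.6, -29.1, -7.8, -0.01, 0.0, 5.54]
```

Run:
```python
from h import *
from plant import manip
st,b,h=pickle.load(open("fit.pkl","rb"))
s=manip.state()
n=world(st,[(85-90,0,320)])[0]
for r in rows(s["tool_pos"],rot(s),n,down(np.degrees(st[2])+180),18):print(r)
```

```text
[20.0, -2.3, -4.2, -0.0, -0.01, -6.62]
[20.2, 0.0, -4.2, -0.0, -0.01, -6.62]
[20.0, 2.4, -4.2, -0.0, -0.01, -6.62]
[19.6, 4.7, -4.2, -0.0, -0.01, -6.62]
[18.9, 6.9, -4.2, -0.0, -0.01, -6.62]
[18.0, 9.0, -4.2, -0.0, -0.01, -6.62]
[16.9, 11.0, -4.2, -0.0, -0.01, -6.62]
[15.5, 12.9, -4.2, -0.0, -0.01, -6.62]
[13.9, 14.6, -4.2, -0.0, -0.01, -6.62]
[12.1, 16.1, -4.2, -0.0, -0.01, -6.62]
[10.2, 17.4, -4.2, -0.0, -0.01, -6.62]
[8.1, 18.5, -4.2, -0.0, -0.01, -6.62]
[5.9, 19.3, -4.2, -0.0, -0.01, -6.62]
[3.7, 19.8, -4.2, -0.0, -0.01, -6.62]
[1.4, 20.1, -4.2, -0.0, -0.01, -6.62]
[-1.0, 20.1, -4.2, -0.0, -0.01, -6.62]
[-3.3, 19.9, -4.2, -0.0, -0.01, -6.62]
[-5.6, 19.4, -4.2, -0.0, -0.01, -6.62]
```

Call:
{"name": "play_rows", "arguments": {
  "commands": [
    [20,-2.3,-12,0,0,-6.62],
    [20.2,0,-12,0,0,-6.62],
    [20,2.4,-12,0,0,-6.62],
    [19.6,4.7,-10,0,0,-6.62],
    [18.9,6.9,-10,0,0,-6.62]
  ],
  "hand": 85
}}

```text
time: 0.57
tool_pos: [0.3163, -0.5351, 0.3015]
tool_rot: [-0.0, 0.888, 0.459, 0.0]
contact_force: [1.1, 0.0, 0.1]
gripper_width: 0.995
grasp_force: 0.0
```

Call:
{"name": "play_rows", "arguments": {
  "commands": [
    [18,9,-10,0,0,-6.62],
    [16.9,11,-10,0,0,-6.62],
    [15.5,12.9,0,0,0,-6.62],
    [13.9,14.6,0,0,0,-6.62],
    [12.1,16.1,0,0,0,-6.62]
  ]
}}

```text
time: 0.98
tool_pos: [0.4056, -0.488, 0.3212]
tool_rot: [-0.0, 0.721, 0.693, -0.0]
contact_force: [-1.4, -0.6, -0.5]
gripper_width: 0.993
grasp_force: 0.0
```

Call:
{"name": "play_rows", "arguments": {
  "commands": [
    [10.2,17.4,0,0,0,-6.62],
    [8.1,18.5,0,0,0,-6.62],
    [5.9,19.3,0,0,0,-6.62],
    [3.7,19.8,0,0,0,-6.62],
    [1.4,20.1,0,0,0,-6.62]
  ]
}}

```text
time: 1.4
tool_pos: [0.4947, -0.4409, 0.3207]
tool_rot: [-0.0, 0.493, 0.87, 0.0]
contact_force: [0.1, -0.5, 0.5]
gripper_width: 0.998
grasp_force: 0.0
```

Call:
{"name": "play_rows", "arguments": {
  "commands": [
    [-1,20.1,0,0,0,-6.62],
    [-3.3,19.9,0,0,0,-6.62],
    [-5.6,19.4,0,0,0,-6.62],
    [0,0,0,0,0,0],
    [0,0,0,0,0,0]
  ]
}}

```text
time: 1.82
tool_pos: [0.548, -0.4128, 0.3205]
tool_rot: [-0.001, 0.339, 0.941, 0.0]
contact_force: [-0.1, -0.4, 0.5]
gripper_width: 0.993
grasp_force: 0.0
```

```bash
cat >> h.py <<'E'
def wrist():
    from plant import manip,imaging
    s=manip.state(); f=imaging.grab_frame("wrist"); T=np.eye(4);T[:3,:3]=rot(s).as_matrix();T[:3,3]=s["tool_pos"]
    M=np.linalg.inv(T@np.asarray(f["mount"])); f["R"],f["t"]=M[:3,:3],M[:3,3]; return s,f
E
python3 - <<'E'
from h import *
import cv2
st,b,h=pickle.load(open("fit.pkl","rb"))
s,f=wrist(); pickle.dump(f,open("w1.pkl","wb"))
print(s["time"],s["tool_pos"],rot(s).as_euler("ZYX",degrees=True),s["joint_pos"],s["contact_force"])
im=cv2.resize(f["image"][:,:,::-1],(800,600),interpolation=cv2.INTER_CUBIC); cv2.imwrite("pics/w1.png",im)
for q in [(-150,75,10),(-150,-75,10),(-75,-31,17),(-27.5,0,17)]: print(q,proj(f,world(st,[q])).round(1), )
E
```

```text
1.8167 [ 0.54798676 -0.41281654  0.32054188] [ 1.40419549e+02 -7.09938267e-02 -1.79984180e+02] [-7.53855666e-01  1.63299512e-01  1.36986433e+00 -3.53892574e-04
  1.60964802e+00 -1.63385650e+00] [-0.07874402 -0.3886135   0.50635758]
(-150, 75, 10) [[311.   45.2]]
(-150, -75, 10) [[199.9  45.1]]
(-75, -31, 17) [[233.4 103.4]]
(-27.5, 0, 17) [[255.4 137.3]]
```

View pics/w1.png

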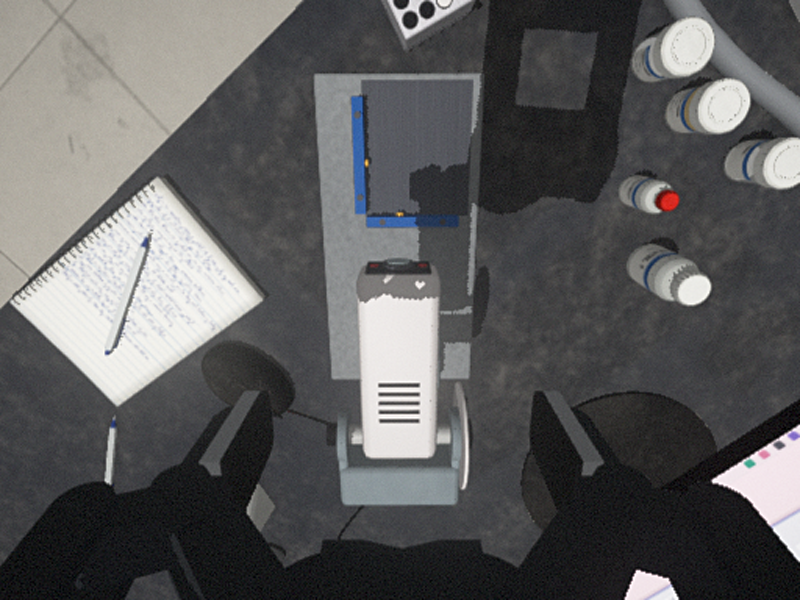

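The wrist view shows the plate's four corners at (315,74), (480,74), (331,378) and (470,378). The pins are at (367,162) and (401,213). The head is centred at column 399, midway between the fingers. I'll refit the stand with these points.

Run:
```python
from h import *
st,b,h=pickle.load(open("fit.pkl","rb")); f=pickle.load(open("w1.pkl","rb"))
F={n:pickle.load(open(n+".pkl","rb")) for n in("top","scene")}
W=[((-150,-75,10),(315,74)),((-150,75,10),(480,74)),((150,-75,10),(331,378)),((150,75,10),(470,378)),((-75,-31,17),(367,162)),((-27.5,0,17),(401,213)),((-130,-31,24),(363,96)),((-27.5,55,24),(458,216))]
L=[w[0] for w in W]; U=(np.array([w[1] for w in W])+.5)/1.5625-.5
r=lambda p:(proj(f,world(p,L))-U)
s2=least_squares(lambda p:r(p).ravel(),st,loss="soft_l1").x
print(s2,np.degrees(s2[2]),r(s2).round(1).tolist())
st=(s2+st)/2; print(st,np.degrees(st[2]))
pickle.dump((st,s2,b,h),open("fit2.pkl","wb"))
# head tilt from nose front edge rows: lowest/front rim at v=262 (front bottom?), top edge ~276
for t in(-10,-5,0,5,10):
    a=np.radians(t); P=[(85-s*np.cos(a)-w*np.sin(a),y,200-s*np.sin(a)+w*np.cos(a)) for s,y,w in [(110,23,15),(110,-23,15),(110,0,-15)]]
    print(t,((proj(f,world(s2,P))+.5)*1.5625).round(0).tolist())
# plan: descend to centre line height, s=90
from plant import manip
s=manip.state();R=rot(s)
g=world(st,[(85-90,0,200)])[0]; print("grasp tgt",g,"tool shift mm",R.inv().apply(g-s["tool_pos"])*1000)
```

```text
[ 0.55217565 -0.41619241 -0.68893058] -39.47281485265962 [[-1.3, -1.4], [4.1, -1.7], [-0.0, 1.7], [0.2, 1.6], [-0.9, 0.3], [-0.6, 1.6], [0.1, -0.5], [1.1, 0.3]]
[ 0.55173221 -0.41632048 -0.69053943] -39.56499486593039
-10 [[446.0, 294.0], [353.0, 294.0], [400.0, 268.0]]
-5 [[445.0, 283.0], [354.0, 283.0], [400.0, 264.0]]
0 [[443.0, 275.0], [356.0, 275.0], [400.0, 261.0]]
5 [[442.0, 269.0], [358.0, 269.0], [400.0, 260.0]]
10 [[440.0, 264.0], [359.0, 264.0], [400.0, 261.0]]
grasp tgt [ 0.54787769 -0.41313571  0.2       ] tool shift mm [ -0.38447468   0.55247716 120.71271493]
```

Call:
{"name": "play_rows", "arguments": {
  "commands": [
    [0,0.5,30,0,0,0],
    [0,0,32,0,0,0],
    [0,0,32,0,0,0],
    [0,0,20,0,0,0],
    [0,0,8.5,0,0,0]
  ]
}}

```text
time: 2.28
tool_pos: [0.5451, -0.4123, 0.1936]
tool_rot: [-0.004, 0.34, 0.94, 0.001]
contact_force: [-1.1, 0.0, -1.2]
gripper_width: 0.997
grasp_force: 0.0
```

Call:
{"name": "play_rows", "arguments": {
  "commands": [
    [0,0,0,0,0,0],
    [0,0,0,0,0,0],
    [0,0,0,0,0,0],
    [0,0,0,0,0,0],
    [0,0,0,0,0,0]
  ],
  "hand": 42
}}

```text
time: 2.7
tool_pos: [0.5481, -0.4148, 0.2019]
tool_rot: [0.002, 0.339, 0.941, -0.002]
contact_force: [-4.5, -2.5, 4.3]
gripper_width: 0.529
grasp_force: 65.2
```

Call:
{"name": "play_rows", "arguments": {
  "commands": [
    [0,0,0,0,0,0],
    [0,0,0,0,0,0],
    [0,0,0,0,0,0],
    [0,0,0,0,0,0],
    [0,0,0,0,0,0]
  ]
}}

```text
time: 3.12
tool_pos: [0.5481, -0.4148, 0.2019]
tool_rot: [0.002, 0.339, 0.941, -0.002]
contact_force: [-4.8, -2.6, 5.5]
gripper_width: 0.529
grasp_force: 65.3
```

Call:
{"name": "play_rows", "arguments": {
  "commands": [
    [-0.1,0,6.3,0,-4,0],
    [-0.1,0,6.3,0,-4,0],
    [-0.1,0,6.3,0,-4,0],
    [-0.1,0,6.3,0,-4,0],
    [-0.1,0,6.3,0,-4,0]
  ]
}}

```text
time: 3.53
tool_pos: [0.5519, -0.4178, 0.1708]
tool_rot: [0.167, 0.333, 0.926, -0.061]
contact_force: [-4.9, -3.5, 4.3]
gripper_width: 0.528
grasp_force: 65.4
```

```bash
cat >> h.py <<'E'
def rep(st):
    from plant import manip
    s=manip.state(); c,n=np.cos(st[2]),np.sin(st[2]); A=np.array([[c,n,0],[-n,c,0],[0,0,1]])
    p=A@(s["tool_pos"]-[st[0],st[1],0])*1000; Rs=Rn.from_matrix(A)*rot(s)
    print("t",round(s["time"],2),"stand-frame tcp",p.round(1),"force",(A@s["contact_force"]).round(1),"w",round(s["gripper_width"]*85,1),"g",round(s["grasp_force"],1))
    print("tool x,z",Rs.as_matrix()[:,0].round(3),Rs.as_matrix()[:,2].round(3)); return s,p,Rs
E
python3 - <<'E'
from h import *
st=pickle.load(open("fit2.pkl","rb"))[0]; s,p,_=rep(st); print(s["joint_pos"].round(2), np.hypot(p[0]-85,p[2]-200),np.degrees(np.arctan2(200-p[2],85-p[0])))
E
```

```text
t 3.53 stand-frame tcp [  1.1  -1.1 170.8] force [-1.6 -5.8  4.3] w 44.9 g 65.4
tool x,z [-0.937  0.001 -0.349] [ 0.349 -0.002 -0.937]
[-0.76  0.07  1.76  0.03  0.96 -1.66] 88.85795821160724 19.17372576143963
```

Call:
{"name": "play_rows", "arguments": {
  "commands": [
    [-0.1,0,6.3,0,-4,0],
    [-0.1,0,6.3,0,-4,0],
    [-0.1,0,6.3,0,-4,0],
    [-0.1,0,6.3,0,-4,0],
    [0,0,0,0,0,0]
  ]
}}

```text
time: 3.95
tool_pos: [0.5609, -0.4252, 0.148]
tool_rot: [0.295, 0.322, 0.893, -0.107]
contact_force: [-2.8, -5.9, 2.1]
gripper_width: 0.531
grasp_force: 64.8
```

Run:
```python
from h import *
import cv2
from plant import imaging
st=pickle.load(open("fit2.pkl","rb"))[0]; s,p,_=rep(st); print(np.degrees(np.arctan2(200-p[2],85-p[0])))
s,f=wrist(); g=imaging.grab_frame("scene"); pickle.dump((f,g),open("w2.pkl","wb"))
a=cv2.resize(f["image"][90:330,130:380,::-1],None,fx=2,fy=2,interpolation=cv2.INTER_CUBIC)
c=cv2.resize(g["image"][80:180,245:318,::-1],None,fx=4,fy=4,interpolation=cv2.INTER_CUBIC)
o=np.zeros((480,800,3),np.uint8);o[:480,:500]=a;o[:400,505:505+292]=c;cv2.imwrite("pics/w2.png",o)
```

```text
t 3.95 stand-frame tcp [ 12.8  -1.  148. ] force [ 1.7 -6.3  2.1] w 45.1 g 64.8
tool x,z [-0.803  0.001 -0.596] [ 0.596 -0.002 -0.803]
35.77511702687762
```

View pics/w2.png

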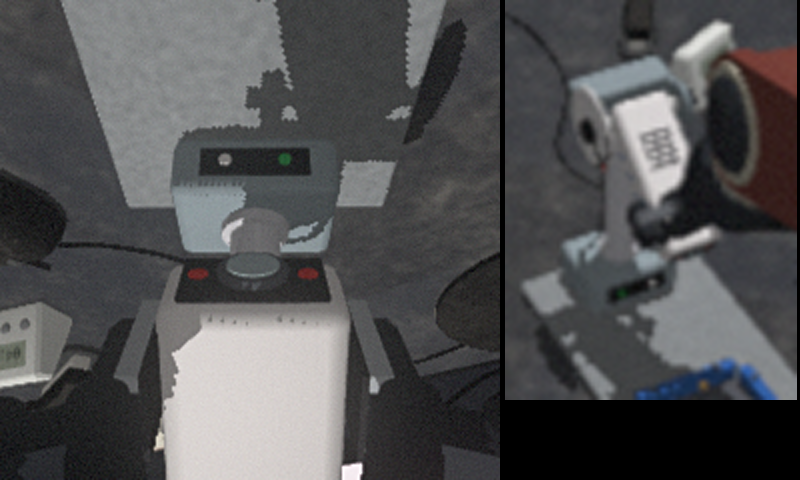

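The wrist crop shows the front face of the head. Its top front edge is at row ~315, spanning columns 160–350, and its lower edge is at row ~262.

Run:
```python
from h import *
st=pickle.load(open("fit2.pkl","rb"))[0]; f,g=pickle.load(open("w2.pkl","rb"))
for t in(30,33,36,39,42):
    a=np.radians(t); P=[(85-s*np.cos(a)-w*np.sin(a),y-1,200-s*np.sin(a)+w*np.cos(a)) for s,y,w in [(110,23,15),(110,-23,15),(110,23,-15),(110,-23,-15)]]
    u=(proj(f,world(st,P))-[130,90])*2; v=(proj(g,world(st,P))-[245,80])*4+[505,0]
    print(t,u.round(0).tolist(),v.round(0).tolist())
```

```text
30 [[362.0, 354.0], [133.0, 354.0], [342.0, 274.0], [156.0, 274.0]] [[673.0, 248.0], [728.0, 229.0], [662.0, 262.0], [717.0, 244.0]]
33 [[358.0, 334.0], [138.0, 334.0], [338.0, 265.0], [160.0, 265.0]] [[671.0, 251.0], [727.0, 233.0], [660.0, 264.0], [714.0, 245.0]]
36 [[353.0, 316.0], [143.0, 316.0], [335.0, 258.0], [163.0, 258.0]] [[669.0, 255.0], [724.0, 236.0], [657.0, 265.0], [712.0, 246.0]]
39 [[349.0, 300.0], [147.0, 300.0], [333.0, 253.0], [166.0, 253.0]] [[667.0, 257.0], [722.0, 239.0], [654.0, 266.0], [709.0, 247.0]]
42 [[346.0, 287.0], [151.0, 287.0], [330.0, 248.0], [169.0, 249.0]] [[665.0, 260.0], [720.0, 241.0], [652.0, 266.0], [706.0, 248.0]]
```

Call:
{"name": "play_rows", "arguments": {
  "commands": [
    [-0.1,0,3.4,0,-2.2,0],
    [-0.1,0,3.4,0,-2.2,0],
    [0,0,0,0,0,0],
    [0,0,0,0,0,0]
  ]
}}

```text
time: 4.38
tool_pos: [0.5641, -0.4278, 0.1427]
tool_rot: [0.327, 0.318, 0.882, -0.118]
contact_force: [-5.9, -5.1, 2.8]
gripper_width: 0.525
grasp_force: 65.0
```

Run:
```python
from h import *
st=pickle.load(open("fit2.pkl","rb"))[0]; s,p,_=rep(st); print(np.degrees(np.arctan2(200-p[2],85-p[0])))
```

```text
t 4.38 stand-frame tcp [ 16.8  -1.  142.7] force [-1.3 -7.6  2.8] w 44.6 g 65.0
tool x,z [-0.758  0.001 -0.652] [ 0.652 -0.002 -0.758]
40.049913136079184
```

Call:
{"name": "play_rows", "arguments": {
  "commands": [
    [0,0,0,0,0,0],
    [0,0,0,0,0,0],
    [0,0,0,0,0,0],
    [0,0,0,0,0,0],
    [0,0,0,0,0,0]
  ],
  "hand": 85
}}

```text
time: 4.8
tool_pos: [0.5638, -0.4258, 0.1401]
tool_rot: [0.325, 0.318, 0.883, -0.117]
contact_force: [0.4, 0.3, 0.2]
gripper_width: 0.989
grasp_force: 0.0
```

Call:
{"name": "play_rows", "arguments": {
  "commands": [
    [0,0,-20,0,0,0],
    [0,0,-30,0,0,0],
    [0,0,-30,0,0,0],
    [0,0,-30,0,0,0],
    [0,0,-20,0,0,0]
  ]
}}

```text
time: 5.22
tool_pos: [0.4984, -0.3718, 0.2417]
tool_rot: [0.326, 0.318, 0.883, -0.117]
contact_force: [0.0, 0.0, 0.1]
gripper_width: 0.992
grasp_force: 0.0
```

Run:
```python
from h import *
import cv2
st=pickle.load(open("fit2.pkl","rb"))[0]; s,p,Rs=rep(st)
R1=Rn.from_euler("z",180,degrees=True)*Rn.from_euler("x",180,degrees=True)
for th in(35,-35):
    R=R1*Rn.from_euler("x",th,degrees=True)
    if R.as_matrix()[1,2]<0: Rt=R; print("th",th)
print(Rt.as_matrix().round(2))
for r in rows(p/1000,Rs,np.array([-68,95,290])/1000,Rt,9):print(r)
print(Rt.inv().apply([159,0,-8]))
```

```text
t 5.22 stand-frame tcp [-69.5   0.3 241.7] force [-0.   0.   0.1] w 84.3 g 0.0
tool x,z [-0.76  0.   -0.65] [ 0.65 -0.   -0.76]
th 35
[[-1.    0.   -0.  ]
 [ 0.    0.82 -0.57]
 [ 0.   -0.57 -0.82]]
[-3.6, 10.5, -4.0, 3.72, 4.36, -1.38]
[-3.5, 10.1, -4.9, 3.72, 4.36, -1.38]
[-3.4, 9.7, -5.8, 3.72, 4.36, -1.38]
[-3.1, 9.2, -6.7, 3.72, 4.36, -1.38]
[-2.8, 8.7, -7.5, 3.72, 4.36, -1.38]
[-2.4, 8.1, -8.2, 3.72, 4.36, -1.38]
[-1.9, 7.5, -8.9, 3.72, 4.36, -1.38]
[-1.4, 6.9, -9.5, 3.72, 4.36, -1.38]
[-0.8, 6.2, -10.0, 3.72, 4.36, -1.38]
[-159.            4.58861149    6.55321635]
```

Call:
{"name": "play_rows", "arguments": {
  "commands": [
    [-3.6,10.5,-4,3.72,4.36,-1.38],
    [-3.5,10.1,-4.9,3.72,4.36,-1.38],
    [-3.4,9.7,-5.8,3.72,4.36,-1.38],
    [-3.1,9.2,-6.7,3.72,4.36,-1.38],
    [-2.8,8.7,-7.5,3.72,4.36,-1.38]
  ]
}}

```text
time: 5.63
tool_pos: [0.5334, -0.3319, 0.2676]
tool_rot: [0.089, 0.329, 0.915, -0.216]
contact_force: [0.8, -0.7, -0.1]
gripper_width: 0.998
grasp_force: 0.0
```

Call:
{"name": "play_rows", "arguments": {
  "commands": [
    [-2.4,8.1,-8.2,3.72,4.36,-1.38],
    [-1.9,7.5,-8.9,3.72,4.36,-1.38],
    [-1.4,6.9,-9.5,3.72,4.36,-1.38],
    [-0.8,6.2,-10,3.72,4.36,-1.38],
    [0,0,0,0,0,0]
  ]
}}

```text
time: 6.05
tool_pos: [0.5632, -0.299, 0.2851]
tool_rot: [-0.105, 0.32, 0.898, -0.282]
contact_force: [0.1, -0.2, -0.9]
gripper_width: 0.999
grasp_force: 0.0
```

Run:
```python
from h import *
st=pickle.load(open("fit2.pkl","rb"))[0]; s,p,Rs=rep(st); print(s["joint_pos"].round(2))
```

```text
t 6.05 stand-frame tcp [-65.9  97.7 285.1] force [ 0.2 -0.1 -0.9] w 84.9 g 0.0
tool x,z [-1.    -0.003  0.007] [-0.004 -0.574 -0.819]
[-0.38  0.2   1.47 -0.58  1.67 -1.26]
```

Reached. Now I'll move along +X of the stand to look at the scale.

Call:
{"name": "play_rows", "arguments": {
  "commands": [
    [-32,0,0,0,0,0],
    [-32,0,0,0,0,0],
    [-32,0,0,0,0,0],
    [-32,0,0,0,0,0],
    [-25,0,0,0,0,0]
  ]
}}

```text
time: 6.47
tool_pos: [0.6791, -0.3996, 0.2865]
tool_rot: [-0.102, 0.322, 0.898, -0.282]
contact_force: [-0.2, -0.1, 0.4]
gripper_width: 0.995
grasp_force: 0.0
```

Call:
{"name": "play_rows", "arguments": {
  "commands": [
    [0,0,0,0,0,0],
    [0,0,0,0,0,0]
  ]
}}

```text
time: 6.63
tool_pos: [0.678, -0.3988, 0.2854]
tool_rot: [-0.103, 0.323, 0.898, -0.282]
contact_force: [-0.1, -0.0, -0.4]
gripper_width: 0.995
grasp_force: 0.0
```

Run:
```python
from h import *
import cv2
st=pickle.load(open("fit2.pkl","rb"))[0]; s,p,Rs=rep(st)
s,f=wrist(); g=proj(f,world(st,[(85,38,200)]))[0]; print(g); pickle.dump(f,open("w3.pkl","wb"))
x,y=np.clip(g.astype(int),[75,75],[436,308])
cv2.imwrite("pics/w3.png",cv2.resize(f["image"][y-75:y+75,x-75:x+75,::-1],None,fx=4,fy=4,interpolation=cv2.INTER_CUBIC)); print(x,y)
```

```text
t 6.63 stand-frame tcp [ 86.2  93.9 285.4] force [-0.1 -0.1 -0.4] w 84.6 g 0.0
tool x,z [-1.     0.001  0.004] [-0.003 -0.573 -0.819]
[258.17534182 197.95623368]
258 197
```

View pics/w3.png

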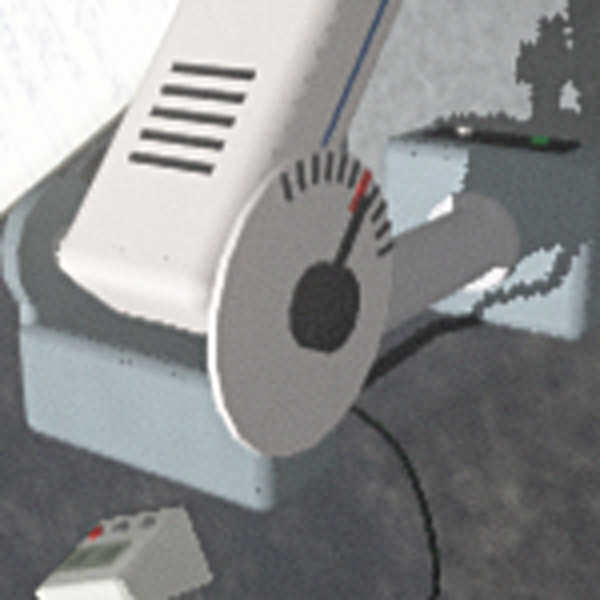

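The side view shows the pointer ending at the red mark near (360,195) in the crop. I'll check the angles numerically by rectifying the dial plane.

Run:
```python
from h import *
import cv2
st=pickle.load(open("fit2.pkl","rb"))[0]; f=pickle.load(open("w3.pkl","rb")); im=f["image"].astype(np.float32)
# calibrate dial centre: hub seen at crop (325,307)
hub=(np.array([325,307])+.5)/4-.5+[258-75,197-75]
for Y in (40,):
    o=least_squares(lambda q:(proj(f,world(st,[(q[0],Y,q[1])]))[0]-hub),[85,200]).x; print(Y,o)
    A=np.arange(-20,100,1.0)
    for r in np.arange(10,36,2.):
        a=np.radians(A); P=np.c_[o[0]-r*np.cos(a),np.full(len(a),Y),o[1]-r*np.sin(a)]
        u=proj(f,world(st,P)).astype(np.float32)
        c=cv2.remap(im,u[:,0].reshape(1,-1),u[:,1].reshape(1,-1),cv2.INTER_LINEAR)[0]
        d=c.max(1); red=c[:,0]-c[:,1:].mean(1)
        def ctr(w): w=np.clip(w,0,None); return round((w*A).sum()/w.sum(),1) if w.sum()>50 else None
        mn=[int(A[i]) for i in range(2,len(A)-2) if c[i].mean()==c[i-2:i+3].mean(1).min() and c[i].mean()<np.median(c.mean(1))-12]
        print(r,"minima",mn,"red",ctr(red-25))
```

```text
40 [ 86.61745301 194.36340885]
10.0 minima [] red None
12.0 minima [31, 97] red None
14.0 minima [34, 86] red None
16.0 minima [35] red None
18.0 minima [37] red None
20.0 minima [36] red None
22.0 minima [36, 60, 73] red 27.2
24.0 minima [37, 52, 62, 74] red 27.8
26.0 minima [20, 32, 41, 52, 63, 75] red 29.0
28.0 minima [2, 12, 22, 31, 42, 53, 64, 76] red 30.8
30.0 minima [-17, -9, 2, 11, 21, 31, 43, 77] red 31.8
32.0 minima [-17, -8, 2, 13, 22, 76, 79, 88] red None
34.0 minima [-17, -8, 1, 10, 78, 86, 91] red None
```

Run:
```python
from h import *
import cv2
st=pickle.load(open("fit2.pkl","rb"))[0]; f=pickle.load(open("w3.pkl","rb"))
n=600; X,Z=np.meshgrid(np.linspace(125,45,n),np.linspace(235,155,n))  # image right = -x (nose), down = -z
P=np.c_[X.ravel(),np.full(X.size,40.),Z.ravel()]
u=proj(f,world(st,P)).astype(np.float32).reshape(n,n,2)
cv2.imwrite("pics/rect.png",cv2.remap(f["image"][:,:,::-1],u[...,0],u[...,1],cv2.INTER_CUBIC))
```

```text
(no output)
```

View pics/rect.png

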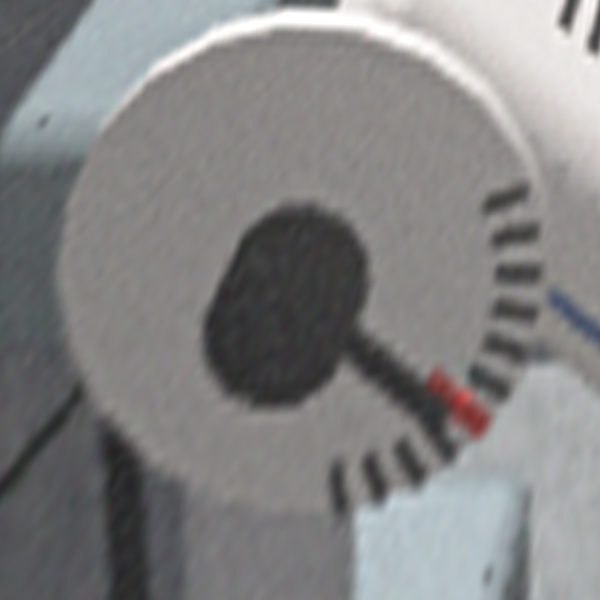

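Run:
```python
import cv2,numpy as np
g=cv2.imread("pics/rect.png").astype(float); r=g[:,:,2]-g[:,:,:2].mean(2); g=g.mean(2)
for a0 in(40,42):
    a=np.radians(a0); d=np.array([np.cos(a),np.sin(a)]); n=np.array([-d[1],d[0]]); m=np.array([398,373.])
    t=np.arange(-45,32,4); w=np.arange(-24,25,1.)
    P=m+t[:,None,None]*d+w[None,:,None]*n
    v=cv2.remap(g.astype(np.float32),P[...,0].astype(np.float32),P[...,1].astype(np.float32),1)
    k=np.clip(130-v,0,None)*(1); c=(k*w).sum(1)/k.sum(1); print(a0,c.round(1), a0+np.degrees(np.arctan(np.polyfit(t[1:-2],c[1:-2],1)[0])))
ys,xs=np.where((r>40)&(g>0)); x,y=xs.mean(),ys.mean(); C=np.cov(xs,ys); e=np.linalg.eigh(C)[1][:,1]
print("red",x,y,np.degrees(np.arctan2(y-270,x-302)),np.degrees(np.arctan(e[1]/e[0])))
```

```text
40 [6.3 6.7 7.4 6.7 6.1 6.5 7.  7.  6.7 6.6 6.9 7.2 6.7 6.4 6.4 7.  7.  6.1
 3.  2. ] 39.808030377099236
42 [7.4 7.8 8.4 7.5 6.7 7.1 7.5 7.5 7.1 6.7 7.  7.3 6.7 6.  6.1 6.7 6.6 5.
 2.1 1.4] 40.24060690664312
red 460.2026300059773 403.19844590555886 40.09564747037904 46.88183703448124
```

The pointer direction is 40.0° and the red mark is at 40.1°, so the head is done. Next is the block: I'll move above it and look.

Run:
```python
from h import *
from plant import manip
st,_,b,_=pickle.load(open("fit2.pkl","rb")); s=manip.state()
p=[b[0],b[1],.25]
for r in rows(s["tool_pos"],rot(s),p,down(180+np.degrees(b[2])),10):print(r)
```

```text
[30.8, -4.7, 7.9, -3.42, -0.9, -2.81]
[31.1, -3.7, 7.1, -3.42, -0.9, -2.81]
[31.4, -2.5, 6.4, -3.42, -0.9, -2.81]
[31.5, -1.4, 5.8, -3.42, -0.9, -2.81]
[31.7, -0.1, 5.3, -3.42, -0.9, -2.81]
[31.7, 1.1, 4.8, -3.42, -0.9, -2.81]
[31.7, 2.4, 4.4, -3.42, -0.9, -2.81]
[31.6, 3.7, 4.1, -3.42, -0.9, -2.81]
[31.5, 5.0, 3.9, -3.42, -0.9, -2.81]
[31.3, 6.3, 3.7, -3.42, -0.9, -2.81]
```

Call:
{"name": "play_rows", "arguments": {
  "commands": [
    [30.8,-4.7,7.9,-3.42,-0.9,-2.81],
    [31.1,-3.7,7.1,-3.42,-0.9,-2.81],
    [31.4,-2.5,6.4,-3.42,-0.9,-2.81],
    [31.5,-1.4,5.8,-3.42,-0.9,-2.81],
    [31.7,-0.1,5.3,-3.42,-0.9,-2.81]
  ]
}}

```text
time: 7.1
tool_pos: [0.5308, -0.3303, 0.2694]
tool_rot: [-0.051, 0.209, 0.966, -0.143]
contact_force: [0.1, -0.7, 0.1]
gripper_width: 0.991
grasp_force: 0.0
```

Call:
{"name": "play_rows", "arguments": {
  "commands": [
    [31.7,1.1,4.8,-3.42,-0.9,-2.81],
    [31.7,2.4,4.4,-3.42,-0.9,-2.81],
    [31.6,3.7,4.1,-3.42,-0.9,-2.81],
    [31.5,5,3.9,-3.42,-0.9,-2.81],
    [31.3,6.3,3.7,-3.42,-0.9,-2.81]
  ]
}}

```text
time: 7.52
tool_pos: [0.3856, -0.2645, 0.2508]
tool_rot: [0.002, 0.09, 0.996, 0.001]
contact_force: [-1.1, 0.3, 0.8]
gripper_width: 0.993
grasp_force: 0.0
```

Call:
{"name": "play_rows", "arguments": {
  "commands": [
    [0,0,0,0,0,0],
    [0,0,0,0,0,0]
  ]
}}

```text
time: 7.68
tool_pos: [0.3855, -0.2656, 0.2505]
tool_rot: [0.001, 0.092, 0.996, -0.0]
contact_force: [0.9, -0.0, 0.1]
gripper_width: 0.992
grasp_force: 0.0
```

Run:
```python
from h import *
import cv2
b=pickle.load(open("fit2.pkl","rb"))[2]
s,f=wrist(); print(s["time"],s["tool_pos"],rot(s).as_euler("ZYX",degrees=True),s["joint_pos"].round(2))
print((proj(f,world(b,[(47.5,31,50),(47.5,-31,50),(-47.5,-31,50),(-47.5,31,50)]))*1.5625).round())
pickle.dump(f,open("w4.pkl","wb"));cv2.imwrite("pics/w4.png",cv2.resize(f["image"][:,:,::-1],(800,600),interpolation=cv2.INTER_CUBIC))
```

```text
7.6833 [ 0.38552765 -0.26563848  0.25052181] [ 1.69404973e+02  8.47109276e-02 -1.79952183e+02] [-0.76 -0.34  1.96  0.    1.52 -2.15]
[[439. 326.]
 [359. 326.]
 [354. 201.]
 [442. 201.]]
```

View pics/w4.png

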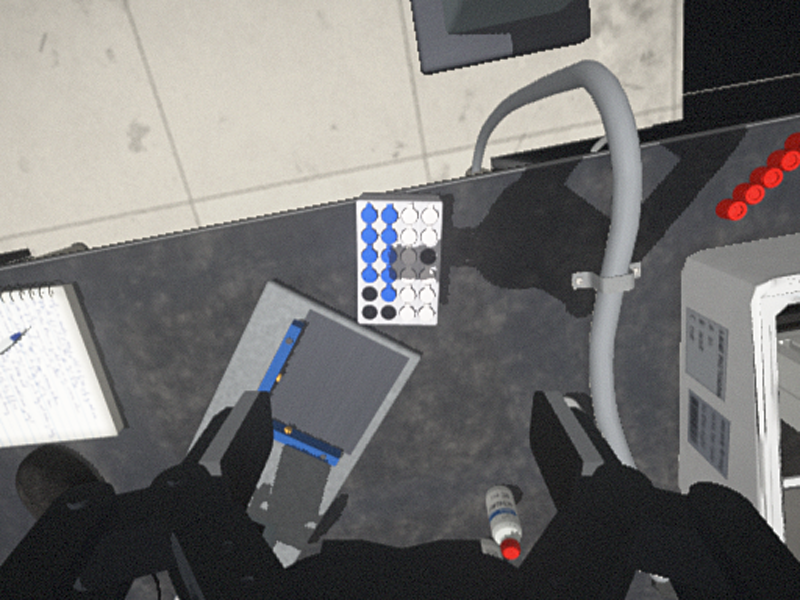

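The block's top corners are at (357,199), (441,200), (437,325) and (358,325), within 1–3 px of the prediction. The stand pins are at (278,380) and (288,430). I'll refit both from this view.

Run:
```python
from h import *
st,s2,b,h=pickle.load(open("fit2.pkl","rb")); f=pickle.load(open("w4.pkl","rb"))
def fit(W,p0):
    L=[w[0] for w in W]; U=(np.array([w[1] for w in W])+.5)/1.5625-.5
    r=lambda p:(proj(f,world(p,L))-U); q=least_squares(lambda p:r(p).ravel(),p0,loss="soft_l1").x
    print(q,np.degrees(q[2]),r(q).round(1).tolist()); return q
s4=fit([((-150,-75,10),(272,281)),((-150,75,10),(420,354)),((-75,-31,17),(278,380)),((-27.5,0,17),(288,430)),((-130,-31,24),(304,322)),((-27.5,55,24),(341,460))],st)
b4=fit([((47.5,31,50),(437,325)),((47.5,-31,50),(358,325)),((-47.5,-31,50),(357,199)),((-47.5,31,50),(441,200))],b)
from plant import manip
s=manip.state(); R=rot(s); bm=(b+b4)/2; print(bm,R.inv().apply(np.array([bm[0],bm[1],.040])-s["tool_pos"])*1000)
pickle.dump((st,s4,bm),open("fit3.pkl","wb"))
for q in(st,s2,s4): print(world(q,[(-75,0,10)]))
```

```text
[ 0.55160854 -0.41509293 -0.68691771] -39.35748572231927 [[-2.2, -1.1], [2.7, 2.1], [0.3, -2.6], [0.4, 0.3], [-0.7, 4.1], [-0.0, -0.5]]
[ 0.38595995 -0.26686812 -0.19535924] -11.193259999165456 [[0.5, 0.2], [-0.3, -0.3], [-1.5, 0.1], [1.1, 0.1]]
[ 0.38649995 -0.26670939 -0.18955724] [  0.53741793  -0.37230244 211.14806793]
[[ 0.49391452 -0.36854899  0.01      ]]
[[ 0.49428117 -0.368514    0.01      ]]
[[ 0.49361821 -0.36753116  0.01      ]]
```

Call:
{"name": "play_rows", "arguments": {
  "commands": [
    [0.5,-0.4,40,0,0,0.3],
    [0,0,40,0,0,0],
    [0,0,40,0,0,0],
    [0,0,35,0,0,0],
    [0,0,25,0,0,0]
  ]
}}

```text
time: 8.15
tool_pos: [0.3865, -0.2654, 0.0675]
tool_rot: [-0.001, 0.093, 0.996, 0.001]
contact_force: [-0.1, 0.1, -0.8]
gripper_width: 0.992
grasp_force: 0.0
```

Call:
{"name": "play_rows", "arguments": {
  "commands": [
    [0,0,18,0,0,0],
    [0,0,12,0,0,0],
    [0,0,0,0,0,0],
    [0,0,0,0,0,0]
  ]
}}

```text
time: 8.48
tool_pos: [0.3874, -0.2665, 0.0405]
tool_rot: [-0.0, 0.093, 0.996, 0.0]
contact_force: [-0.0, 0.4, 0.3]
gripper_width: 0.998
grasp_force: 0.0
```

Call:
{"name": "play_rows", "arguments": {
  "commands": [
    [0,0,0,0,0,0],
    [0,0,0,0,0,0],
    [0,0,0,0,0,0],
    [0,0,0,0,0,0],
    [0,0,0,0,0,0]
  ],
  "hand": 57
}}

```text
time: 8.9
tool_pos: [0.3883, -0.2681, 0.0428]
tool_rot: [0.002, 0.094, 0.996, -0.001]
contact_force: [0.7, 1.0, 6.9]
gripper_width: 0.706
grasp_force: 68.1
```

Call:
{"name": "play_rows", "arguments": {
  "commands": [
    [0,0,-3,0,0,0],
    [0,0,-15,0,0,0],
    [0,0,-25,0,0,0],
    [0,0,0,0,0,0],
    [0,0,0,0,0,0]
  ]
}}

```text
time: 9.32
tool_pos: [0.3871, -0.2672, 0.0841]
tool_rot: [0.001, 0.094, 0.996, -0.001]
contact_force: [-0.4, 0.7, -5.6]
gripper_width: 0.711
grasp_force: 67.4
```

Run:
```python
from h import *
import cv2
from plant import imaging
st,s4,b=pickle.load(open("fit3.pkl","rb")); s,p,Rs=rep(st)
s,f=wrist(); g=imaging.grab_frame("scene"); pickle.dump((f,g),open("w5.pkl","wb"))
o=np.zeros((384,800,3),np.uint8); o[:,:400]=f["image"][:,56:456,::-1]
o[:,405:789]=cv2.resize(g["image"][150:246,260:356,::-1],(384,384),interpolation=cv2.INTER_CUBIC); cv2.imwrite("pics/w5.png",o)
```

```text
t 9.32 stand-frame tcp [-221.9   10.1   84.1] force [-0.7  0.3 -5.6] w 60.5 g 67.4
tool x,z [-0.877 -0.481 -0.002] [ 0.002 -0.    -1.   ]
```

View pics/w5.png

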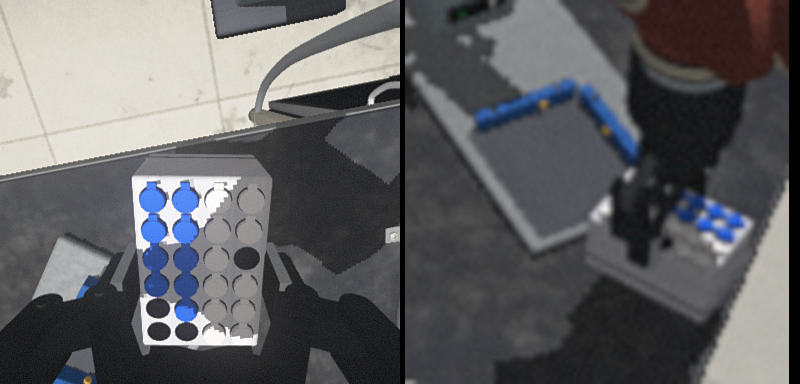

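The block hangs level and square in the fingers, and the measured weight is about 5.6 N. I'll carry it over the stage.

Run:
```python
from h import *
st,s4,b=pickle.load(open("fit3.pkl","rb")); s,p,Rs=rep(st)
Rt=Rn.from_euler("z",180,degrees=True)*Rn.from_euler("x",180,degrees=True)
for r in rows(p,Rs,np.array([-87,10,78.]),Rt,8):print([round(x/1000,1) for x in r[:3]],r[3:])
```

```text
t 9.42 stand-frame tcp [-223.7   10.2   81.9] force [-0.2  0.  -4.7] w 60.3 g 67.4
tool x,z [-0.877 -0.481  0.003] [-0.003  0.    -1.   ]
[-15.0, -8.2, 0.4] [0.01, -0.02, 3.6]
[-15.5, -7.3, 0.4] [0.01, -0.02, 3.6]
[-15.9, -6.3, 0.5] [0.01, -0.02, 3.6]
[-16.2, -5.3, 0.5] [0.01, -0.02, 3.6]
[-16.5, -4.3, 0.5] [0.01, -0.02, 3.6]
[-16.8, -3.2, 0.5] [0.01, -0.02, 3.6]
[-16.9, -2.2, 0.5] [0.01, -0.02, 3.6]
[-17.1, -1.1, 0.5] [0.01, -0.02, 3.6]
```

Call:
{"name": "play_rows", "arguments": {
  "commands": [
    [-15,-8.2,0,0,0,3.6],
    [-15.5,-7.3,0,0,0,3.6],
    [-15.9,-6.3,0,0,0,3.6],
    [-16.2,-5.3,0,0,0,3.6],
    [-16.5,-4.3,0,0,0,3.6]
  ]
}}

```text
time: 9.83
tool_pos: [0.452, -0.3207, 0.0809]
tool_rot: [-0.002, 0.25, 0.968, 0.001]
contact_force: [-0.1, 1.2, -5.6]
gripper_width: 0.708
grasp_force: 67.2
```

Call:
{"name": "play_rows", "arguments": {
  "commands": [
    [-16.8,-3.2,0,0,0,3.6],
    [-16.9,-2.2,0,0,0,3.6],
    [-17.1,-1.1,0,0,0,3.6],
    [0,0,0,0,0,0],
    [0,0,0,0,0,0]
  ]
}}

```text
time: 10.25
tool_pos: [0.4914, -0.3536, 0.0813]
tool_rot: [-0.002, 0.338, 0.941, 0.001]
contact_force: [-0.2, -0.4, -5.3]
gripper_width: 0.711
grasp_force: 67.3
```

Run:
```python
from h import *
st,s4,b=pickle.load(open("fit3.pkl","rb")); s,p,Rs=rep(st)
```

```text
t 10.25 stand-frame tcp [-86.5   9.9  81.3] force [ 0.1 -0.5 -5.3] w 60.4 g 67.3
tool x,z [-1.    -0.     0.004] [-0.004  0.    -1.   ]
```

Call:
{"name": "play_rows", "arguments": {
  "commands": [
    [0,0,8,0,0,0],
    [0,0,9,0,0,0],
    [0,0,8,0,0,0],
    [0,0,1,0,0,0],
    [0,0,0,0,0,0]
  ]
}}

```text
time: 10.67
tool_pos: [0.4909, -0.353, 0.0557]
tool_rot: [-0.002, 0.339, 0.941, 0.001]
contact_force: [0.5, 0.2, -4.6]
gripper_width: 0.707
grasp_force: 67.2
```

Call:
{"name": "play_rows", "arguments": {
  "commands": [
    [0,0,1,0,0,0],
    [0,0,0,0,0,0],
    [0,0,0,0,0,0]
  ]
}}

```text
time: 10.92
tool_pos: [0.4924, -0.3544, 0.0573]
tool_rot: [0.0, 0.339, 0.941, -0.0]
contact_force: [-0.4, 0.3, -5.4]
gripper_width: 0.71
grasp_force: 67.2
```

Call:
{"name": "play_rows", "arguments": {
  "commands": [
    [0,0,1,0,0,0],
    [0,0,0,0,0,0],
    [0,0,0,0,0,0]
  ]
}}

```text
time: 11.17
tool_pos: [0.4922, -0.3542, 0.0558]
tool_rot: [0.0, 0.339, 0.941, 0.0]
contact_force: [0.3, 0.5, -5.9]
gripper_width: 0.709
grasp_force: 67.2
```

Call:
{"name": "play_rows", "arguments": {
  "commands": [
    [0,0,1,0,0,0],
    [0,0,0,0,0,0],
    [0,0,0,0,0,0]
  ]
}}

```text
time: 11.42
tool_pos: [0.492, -0.3541, 0.0545]
tool_rot: [-0.0, 0.339, 0.941, 0.0]
contact_force: [0.2, 0.0, -5.1]
gripper_width: 0.709
grasp_force: 67.2
```

Call:
{"name": "play_rows", "arguments": {
  "commands": [
    [0,0,1,0,0,0],
    [0,0,0,0,0,0],
    [0,0,0,0,0,0]
  ]
}}

```text
time: 11.67
tool_pos: [0.492, -0.354, 0.0535]
tool_rot: [-0.0, 0.339, 0.941, 0.0]
contact_force: [0.3, 0.2, -5.3]
gripper_width: 0.707
grasp_force: 67.2
```

Call:
{"name": "play_rows", "arguments": {
  "commands": [
    [0,0,0.8,0,0,0],
    [0,0,0,0,0,0],
    [0,0,0,0,0,0]
  ]
}}

```text
time: 11.92
tool_pos: [0.4922, -0.3543, 0.0531]
tool_rot: [0.0, 0.339, 0.941, -0.0]
contact_force: [0.3, 0.1, -4.9]
gripper_width: 0.709
grasp_force: 67.3
```

Call:
{"name": "play_rows", "arguments": {
  "commands": [
    [0,0,0.8,0,0,0],
    [0,0,0,0,0,0],
    [0,0,0,0,0,0]
  ]
}}

```text
time: 12.17
tool_pos: [0.4925, -0.3545, 0.0529]
tool_rot: [0.0, 0.339, 0.941, -0.0]
contact_force: [-1.3, 1.6, 0.8]
gripper_width: 0.712
grasp_force: 67.9
```

Call:
{"name": "play_rows", "arguments": {
  "commands": [
    [0,-2,0,0,0,0],
    [0,-2,0,0,0,0],
    [0,-2,0,0,0,0],
    [0,0,0,0,0,0],
    [0,0,0,0,0,0]
  ]
}}

```text
time: 12.58
tool_pos: [0.4887, -0.3596, 0.0529]
tool_rot: [0.001, 0.339, 0.941, -0.0]
contact_force: [1.5, -0.4, 3.8]
gripper_width: 0.709
grasp_force: 68.3
```

Run:
```python
from h import *
st,s4,b=pickle.load(open("fit3.pkl","rb")); s,p,Rs=rep(st);print(s["ft_torque"])
```

```text
t 12.58 stand-frame tcp [-84.7   3.6  52.9] force [1.5 0.7 3.8] w 60.2 g 68.3
tool x,z [-1.     0.    -0.002] [ 0.002 -0.    -1.   ]
[-0.12942651 -0.0133801   0.00778531]
```

Call:
{"name": "play_rows", "arguments": {
  "commands": [
    [0,-1.5,0,0,0,0],
    [0,0,0,0,0,0],
    [0,0,0,0,0,0]
  ]
}}

```text
time: 12.83
tool_pos: [0.4879, -0.3604, 0.0529]
tool_rot: [0.001, 0.339, 0.941, -0.0]
contact_force: [1.5, 1.6, 5.6]
gripper_width: 0.71
grasp_force: 68.5
```

Call:
{"name": "play_rows", "arguments": {
  "commands": [
    [0,-1,0,0,0,0],
    [0,0,0,0,0,0],
    [0,0,0,0,0,0]
  ]
}}

```text
time: 13.08
tool_pos: [0.4873, -0.3611, 0.0529]
tool_rot: [0.001, 0.339, 0.941, -0.0]
contact_force: [1.5, 2.4, 5.6]
gripper_width: 0.711
grasp_force: 68.6
```

Call:
{"name": "play_rows", "arguments": {
  "commands": [
    [0,-1,0,0,0,0],
    [0,0,0,0,0,0],
    [0,0,0,0,0,0]
  ]
}}

```text
time: 13.33
tool_pos: [0.4869, -0.3615, 0.0529]
tool_rot: [0.001, 0.339, 0.941, 0.0]
contact_force: [2.6, 2.6, 5.7]
gripper_width: 0.707
grasp_force: 68.7
```

Run:
```python
from h import *
st,s4,b=pickle.load(open("fit3.pkl","rb")); s,p,Rs=rep(st);print(s["ft_torque"])
```

```text
t 13.33 stand-frame tcp [-84.9   1.   52.9] force [0.4 3.6 5.7] w 60.1 g 68.7
tool x,z [-1.     0.    -0.001] [ 0.001  0.001 -1.   ]
[ 0.30429868 -0.30901875 -0.03134181]
```

Call:
{"name": "play_rows", "arguments": {
  "commands": [
    [-2,0,0,0,0,0],
    [-2.5,0,0,0,0,0],
    [-2,0,0,0,0,0],
    [0,0,0,0,0,0],
    [0,0,0,0,0,0]
  ]
}}

```text
time: 13.75
tool_pos: [0.4912, -0.3656, 0.0529]
tool_rot: [-0.0, 0.339, 0.941, 0.0]
contact_force: [-1.0, 2.6, 7.5]
gripper_width: 0.715
grasp_force: 69.0
```

Call:
{"name": "play_rows", "arguments": {
  "commands": [
    [-1.5,0,0,0,0,0],
    [0,0,0,0,0,0],
    [0,0,0,0,0,0]
  ]
}}

```text
time: 14.0
tool_pos: [0.4922, -0.3665, 0.0529]
tool_rot: [-0.0, 0.339, 0.941, 0.0]
contact_force: [-0.8, 3.3, 8.0]
gripper_width: 0.711
grasp_force: 69.0
```

Run:
```python
from h import *
st,s4,b=pickle.load(open("fit3.pkl","rb")); s,p,Rs=rep(st);print(s["ft_torque"])
```

```text
t 14.0 stand-frame tcp [-77.7   0.5  52.9] force [-2.7  2.   8. ] w 60.4 g 69.0
tool x,z [-1.     0.     0.001] [-0.001  0.    -1.   ]
[ 0.31562858  0.30340786 -0.09401166]
```

Call:
{"name": "play_rows", "arguments": {
  "commands": [
    [-1,0,-0.4,0,0,0],
    [0,0,0,0,0,0],
    [0,0,0,0,0,0]
  ]
}}

```text
time: 14.25
tool_pos: [0.4927, -0.3669, 0.0529]
tool_rot: [-0.001, 0.339, 0.941, 0.0]
contact_force: [-1.7, 3.1, 6.5]
gripper_width: 0.712
grasp_force: 68.8
```

Call:
{"name": "play_rows", "arguments": {
  "commands": [
    [-1,0,0,0,0,0],
    [0,0,0,0,0,0],
    [0,0,0,0,0,0]
  ]
}}

```text
time: 14.5
tool_pos: [0.4934, -0.3675, 0.0529]
tool_rot: [-0.001, 0.339, 0.941, 0.0]
contact_force: [-1.3, 3.1, 7.3]
gripper_width: 0.708
grasp_force: 68.8
```

Call:
{"name": "play_rows", "arguments": {
  "commands": [
    [-1,0,0,0,0,0],
    [0,0,0,0,0,0],
    [0,0,0,0,0,0]
  ]
}}

```text
time: 14.75
tool_pos: [0.4942, -0.3681, 0.0529]
tool_rot: [-0.001, 0.339, 0.941, 0.0]
contact_force: [-2.1, 4.0, 7.2]
gripper_width: 0.709
grasp_force: 68.8
```

Run:
```python
from h import *
st,s4,b=pickle.load(open("fit3.pkl","rb")); s,p,Rs=rep(st);print(s["ft_torque"])
```

```text
t 14.75 stand-frame tcp [-75.    0.5  52.9] force [-4.2  1.8  7.2] w 60.3 g 68.8
tool x,z [-1.     0.     0.002] [-0.002  0.    -1.   ]
[ 0.2852902   0.24266791 -0.0268235 ]
```

Call:
{"name": "play_rows", "arguments": {
  "commands": [
    [-1,-0.5,-0.3,0,0,0],
    [0,0,0,0,0,0],
    [0,0,0,0,0,0]
  ]
}}

```text
time: 15.0
tool_pos: [0.4945, -0.3686, 0.0529]
tool_rot: [-0.001, 0.339, 0.941, 0.001]
contact_force: [-1.2, 4.6, 7.5]
gripper_width: 0.707
grasp_force: 68.9
```

Call:
{"name": "play_rows", "arguments": {
  "commands": [
    [-1,-0.5,0,0,0,0],
    [0,0,0,0,0,0],
    [0,0,0,0,0,0]
  ]
}}

```text
time: 15.25
tool_pos: [0.495, -0.3694, 0.0529]
tool_rot: [-0.001, 0.339, 0.941, 0.001]
contact_force: [-1.9, 5.6, 7.6]
gripper_width: 0.712
grasp_force: 68.9
```

Call:
{"name": "play_rows", "arguments": {
  "commands": [
    [-1,-0.5,0,0,0,0],
    [0,0,0,0,0,0],
    [0,0,0,0,0,0]
  ]
}}

```text
time: 15.5
tool_pos: [0.4954, -0.3702, 0.0529]
tool_rot: [-0.002, 0.339, 0.941, 0.001]
contact_force: [-1.9, 6.4, 8.1]
gripper_width: 0.709
grasp_force: 68.9
```

Run:
```python
from h import *
st,s4,b=pickle.load(open("fit3.pkl","rb")); s,p,Rs=rep(st);print(s["ft_torque"])
```

```text
t 15.5 stand-frame tcp [-72.8  -0.3  52.9] force [-5.5  3.8  8.1] w 60.2 g 68.9
tool x,z [-1.     0.     0.004] [-0.004  0.001 -1.   ]
[ 0.79260494  0.35440442 -0.04409208]
```

Call:
{"name": "play_rows", "arguments": {
  "commands": [
    [0,0,0,0,-0.5,0],
    [0,0,0,0,0,0],
    [0,0,0,0,0,0]
  ]
}}

```text
time: 15.75
tool_pos: [0.4954, -0.3702, 0.0529]
tool_rot: [0.003, 0.339, 0.941, -0.0]
contact_force: [-1.1, 6.3, 8.3]
gripper_width: 0.706
grasp_force: 68.9
```

Call:
{"name": "play_rows", "arguments": {
  "commands": [
    [-1,-0.7,0,0,0,0],
    [0,0,0,0,0,0],
    [0,0,0,0,0,0]
  ]
}}

```text
time: 16.0
tool_pos: [0.4956, -0.3708, 0.053]
tool_rot: [0.002, 0.338, 0.941, 0.0]
contact_force: [-1.9, 8.6, 9.9]
gripper_width: 0.711
grasp_force: 69.1
```

Run:
```python
from h import *
st,s4,b=pickle.load(open("fit3.pkl","rb")); s,p,Rs=rep(st);print(s["ft_torque"])
```

```text
t 16.0 stand-frame tcp [-72.3  -0.7  53. ] force [-6.9  5.4  9.9] w 60.4 g 69.1
tool x,z [-1.    -0.    -0.003] [ 0.003  0.002 -1.   ]
[ 1.21341101  0.50509579 -0.0047725 ]
```

Call:
{"name": "play_rows", "arguments": {
  "commands": [
    [-1,-0.7,-0.2,0,0,0],
    [0,0,0,0,0,0],
    [0,0,0,0,0,0]
  ]
}}

```text
time: 16.25
tool_pos: [0.4955, -0.3709, 0.0529]
tool_rot: [0.001, 0.338, 0.941, 0.001]
contact_force: [-4.0, 11.2, 11.9]
gripper_width: 0.708
grasp_force: 69.3
```

Run:
```python
from h import *
st,s4,b=pickle.load(open("fit3.pkl","rb")); s,p,Rs=rep(st);print(s["ft_torque"])
```

```text
t 16.25 stand-frame tcp [-72.3  -0.8  52.9] force [-10.2   6.1  11.9] w 60.2 g 69.3
tool x,z [-1.    -0.001 -0.001] [ 0.001  0.003 -1.   ]
[1.7025134  0.70190264 0.15850398]
```

Call:
{"name": "play_rows", "arguments": {
  "commands": [
    [-1,-0.7,0,0,0,0],
    [0,0,0,0,0,0],
    [0,0,0,0,0,0]
  ]
}}

```text
time: 16.5
tool_pos: [0.4955, -0.3711, 0.053]
tool_rot: [-0.0, 0.338, 0.941, 0.002]
contact_force: [-4.7, 15.8, 15.0]
gripper_width: 0.709
grasp_force: 69.6
```

Run:
```python
from h import *
st,s4,b=pickle.load(open("fit3.pkl","rb")); s,p,Rs=rep(st);print(s["ft_torque"])
```

```text
t 16.5 stand-frame tcp [-72.2  -1.   53. ] force [-13.7   9.2  15. ] w 60.2 g 69.6
tool x,z [-1.    -0.001  0.002] [-0.002  0.004 -1.   ]
[2.20157914 0.90415492 0.36219465]
```

Call:
{"name": "play_rows", "arguments": {
  "commands": [
    [0,0,-0.5,0.3,-0.3,-0.4],
    [0,0,0,0,0,0],
    [0,0,0,0,0,0]
  ]
}}

```text
time: 16.75
tool_pos: [0.4954, -0.3714, 0.0529]
tool_rot: [0.002, 0.335, 0.942, -0.002]
contact_force: [-4.1, 11.5, 11.1]
gripper_width: 0.706
grasp_force: 69.2
```

Run:
```python
from h import *
st,s4,b=pickle.load(open("fit3.pkl","rb")); s,p,Rs=rep(st);print(s["ft_torque"],Rs.as_matrix()[:,0])
```

```text
t 16.75 stand-frame tcp [-72.1  -1.3  52.9] force [-10.4   6.2  11.1] w 60.0 g 69.2
tool x,z [-1.    -0.008 -0.004] [ 0.004 -0.002 -1.   ]
[1.96227302 0.72856983 0.30266887] [-0.99996018 -0.00775922 -0.00440739]
```

Call:
{"name": "play_rows", "arguments": {
  "commands": [
    [0,0,0,0,0,-0.4],
    [0,0,0,0,0,0],
    [0,0,0,0,0,0]
  ]
}}

```text
time: 17.0
tool_pos: [0.4953, -0.3717, 0.0528]
tool_rot: [0.002, 0.332, 0.943, -0.002]
contact_force: [-4.5, 10.7, 11.9]
gripper_width: 0.707
grasp_force: 69.2
```

Run:
```python
from h import *
st,s4,b=pickle.load(open("fit3.pkl","rb")); s,p,Rs=rep(st);print(s["ft_torque"],Rs.as_matrix()[:,0])
```

```text
t 17.0 stand-frame tcp [-71.9  -1.5  52.8] force [-10.3   5.4  11.9] w 60.1 g 69.2
tool x,z [-1.    -0.014 -0.005] [ 0.005 -0.002 -1.   ]
[1.90509508 0.72823965 0.14399117] [-0.99988808 -0.01425066 -0.00455453]
```

Call:
{"name": "play_rows", "arguments": {
  "commands": [
    [0,0,0,0,0,-0.4],
    [0,0,0,0,0,0],
    [0,0,0,0,0,0]
  ]
}}

```text
time: 17.25
tool_pos: [0.4953, -0.3717, 0.0528]
tool_rot: [0.002, 0.33, 0.944, -0.002]
contact_force: [-4.1, 11.6, 9.9]
gripper_width: 0.708
grasp_force: 69.3
```

Run:
```python
from h import *
st,s4,b=pickle.load(open("fit3.pkl","rb")); s,p,Rs=rep(st);print(s["ft_torque"],Rs.as_matrix()[:,0])
```

```text
t 17.25 stand-frame tcp [-72.   -1.5  52.8] force [-10.6   6.4   9.9] w 60.2 g 69.3
tool x,z [-1.    -0.019 -0.004] [ 0.004 -0.002 -1.   ]
[ 1.82382988  0.84288772 -0.60115244] [-0.99981389 -0.01877287 -0.00444537]
```

Call:
{"name": "play_rows", "arguments": {
  "commands": [
    [0,-0.8,0,0,0,0.15],
    [0,0,0,0,0,0],
    [0,0,0,0,0,0]
  ]
}}

```text
time: 17.5
tool_pos: [0.4953, -0.3718, 0.0529]
tool_rot: [0.002, 0.33, 0.944, -0.001]
contact_force: [-2.4, 14.3, 10.8]
gripper_width: 0.711
grasp_force: 69.3
```

Run:
```python
from h import *
st,s4,b=pickle.load(open("fit3.pkl","rb")); s,p,Rs=rep(st);print(s["ft_torque"],Rs.as_matrix()[:,0])
```

```text
t 17.5 stand-frame tcp [-71.9  -1.6  52.9] force [-11.    9.5  10.8] w 60.4 g 69.3
tool x,z [-1.    -0.017 -0.005] [ 0.005 -0.    -1.   ]
[ 2.07027133  0.62481505 -0.28180031] [-0.9998421  -0.01715343 -0.00464008]
```

Call:
{"name": "play_rows", "arguments": {
  "commands": [
    [-0.3,-0.3,0,0,0,0],
    [0,0,0,0,0,0],
    [0,0,0,0,0,0],
    [0,0,0,0,0,0],
    [0,0,0,0,0,0]
  ]
}}

```text
time: 17.92
tool_pos: [0.4953, -0.3717, 0.0529]
tool_rot: [0.002, 0.33, 0.944, -0.001]
contact_force: [-2.3, 15.0, 11.5]
gripper_width: 0.706
grasp_force: 69.4
```

Run:
```python
from h import *
import cv2
from plant import imaging
st,s4,b=pickle.load(open("fit3.pkl","rb")); s,p,Rs=rep(st);print(s["ft_torque"],Rs.as_matrix()[:,0])
s,f=wrist(); g=imaging.grab_frame("scene"); t=imaging.grab_frame("top")
o=np.zeros((600,800,3),np.uint8); o[:300,:400]=cv2.resize(f["image"][:,:,::-1],(400,300))
o[300:600,:400]=cv2.resize(t["image"][160:235,270:370,::-1],(400,300),interpolation=cv2.INTER_CUBIC)
o[:,400:]=cv2.resize(g["image"][95:215,260:340,::-1],(400,600),interpolation=cv2.INTER_CUBIC); cv2.imwrite("pics/w6.png",o)
```

```text
t 17.92 stand-frame tcp [-71.9  -1.6  52.9] force [-11.3  10.   11.5] w 60.0 g 69.4
tool x,z [-1.    -0.017 -0.004] [ 0.004  0.    -1.   ]
[ 2.31640029  0.66800358 -0.27959697] [-0.99984618 -0.01713361 -0.00374925]
```

View pics/w6.png

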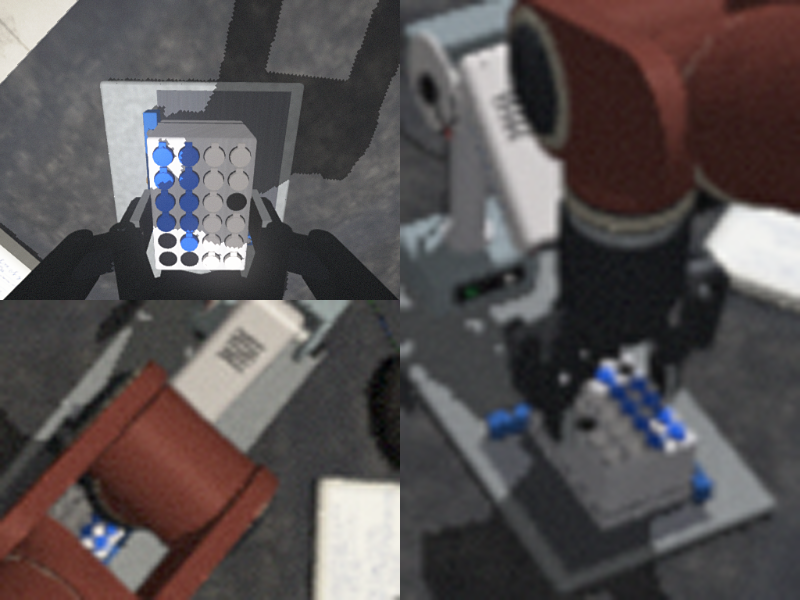

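The block sits in the corner and is blocked on both fences: about 11 N against the end, 10 N against the side, and no further motion when pushed. The head is still tilted. I'll hand in.

```bash
python3 -c "
from plant import manip
print(manip.job_done())"
```

```text
the job is handed in; nothing more can be done
None
```

I handed the job in with the head at 40° on the red mark and the block held in the corner at about 11 N against the end fence and 10 N against the side fence; both pins are hidden under it, so that they are in is inferred from the block no longer moving when pushed.

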